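# Rehang the lift-off door of the medicine cabinet

## Task

The small wooden cabinet's lift-off door is standing in the slotted rack. Lift it out, gently lower its two knuckles over the cabinet's two hinge pins with the door standing well open until it sits fully down, then swing it shut and let go. Feel for the pins, because they may stand some millimetres off their usual place, never push the door against the cabinet or its pins with more than 30 N, and leave the other things where they are.

Things in the scene. Friction and masses are not known exactly. Their poses are not given: they have to be found in the camera images.
- door: Loose wooden door, 0.22 kg: panel 130 mm wide (its x), 14 thick (y), 150 high (z); origin at the centre of the panel's underside. Two steel ring knuckles stand off its +x edge. An 18 mm brass knob stands 25 mm out of the outer face (-y) at x -50, z 75. The plain top edge can be pinched from above across the thickness. Starts upright in the rack.
- knuckles (a point): Point on the door's upright knuckle axis, level with the panel's underside: door x +76, y 0, z 0 mm; axes as the door's. Both rings: hole 10.5 mm, outside 19 mm, 16 mm tall, undersides at z 25 and 105 mm.
- cabinet: Fixed wooden cabinet, 180 mm wide (its x), 110 deep (y), 170 high; origin at the centre of its underside. Open front looks to its -y; hinge pins on the front at the +x side, a 9 mm door stop strip at the -x side. Shut, the door's axes are parallel to the cabinet's. Opened 90 degrees, its yaw is the cabinet's plus 90 degrees (latch edge to cabinet -y). The hung door swings freely.
- hinge_nominal (a point): Nominal pin axis at table height: cabinet x +70, y -72 mm (17 in front of the front face); cabinet axes. The hinge strip has slotted holes and the pins' stems screw in and out: the two true pins stand together up to 12 mm off this along cabinet x and 4 mm along y; no reading shows it, touch does. Screws hold them against 80 N. The strip's face is 15 mm behind the axis.
- rack: Fixed wooden rack, 110 mm long (its x), 70 wide, origin at the centre of its underside. The door stands in its slot (along x, 17.4 mm wide, walls up to z 45 mm) on a floor at z 10 mm, knuckle end to rack +x; lift it straight up.
- upper_pin (a point): Nominal centre of the upper pin's top, z 138 mm. Two pins, one above the other: each 8 mm thick, nearly blunt top, 18 mm tall over a shoulder; shoulders at z 40 and 120, tops at z 58 and 138 mm. Seated, the knuckles rest on the shoulders and the door's underside is at z 15. Bring the door in from the front, lower knuckle between the pins, not down past the upper pin.
- cup: Bystander to be left alone: pink ceramic cup, 76 mm wide, 85 mm high, origin at its underside's centre.
- bottle: Bystander to be left alone: empty clear plastic bottle with twist cap, 64 mm wide, 190 mm high, origin at its underside's centre.
- paperweight: Bystander to be left alone: glass paperweight ball with a flat foot, 64 mm wide, 60 mm high, origin at its underside's centre.
- pencil_box: Bystander to be left alone: flat plastic sliding-lid pencil box, 70 x 200 x 31 mm, origin at its underside's centre.
- spoon_stand: Bystander to be left alone: steel spoon stand, a 72 mm wide, 100 mm high can with three spoons up to 160 mm high, origin at its underside's centre.
- hair_clip: Bystander to be left alone: small steel hair clip, 14 x 60 x 9 mm, origin at its underside's centre.
Mind the look-alikes: they are no part of the job. Leave any purple or white look-alike of the door alone.

How it is judged:
By the outcome, as a careful person would: the job done as asked, in the order asked, and still so for the second after the job is handed in, with the robot touching nothing.
It also fails if it takes over 62 s, if anything falls off the work surface, if the arm or the gripper's body presses on something with over 40 N, if the wrist force passes 120 N, or if a joint passes its speed limit or range.

## Robot

A 6-joint arm with a two-finger parallel gripper is mounted at the origin on the work surface. World frame = base frame: x ahead of the robot, y to its left, z up, the work surface at z = 0. Lengths are in m, angles in rad, forces in N, time in s.
With the tool pointing down it reaches from about 0.375 to 0.975 m from the base axis. Payload 3.8 kg.
Tool frame: the origin (TCP) lies on the front face of the gripper's body, between the roots of the fingers; the fingertips stand 73 mm ahead of it and the grasp point (between the pads) lies 54 mm ahead of it (robot.grasp_offset is the distance from the TCP to the grasp point, in m); z points along the fingers, y is the direction in which the jaws open and shut (so a half turn about z gives the same grasp; the last joint's range is limited). The gripper opens to 85 mm and grips with 20 to 120 N. Pads are 22 mm wide; open, the fingers measure 114 mm over their backs; the gripper's body (76 mm by 85 mm) begins 54 mm behind the grasp point. The pads swing forward as they close: fully open they stand 13 mm farther back than shut.
Start: joints at [1.19, 0.264, 1.604, -0, 1.274, -0.037], TCP at [0.228, 0.635, 0.304] pointing down, gripper open.
Joint ranges: [-2.63, 2.63], [-0.94, 2.18], [0.31, 2.57], [-1.31, 4.45], [0, 2.66], [-2.55, 2.55]. Speed limits (rad/s): [2.57, 2.57, 3.14, 3.14, 3.14, 3.14].

## Interface

Orientations are given as a unit quaternion [x, y, z, w].
In Python, from workcell import robot gives the robot as it stands.
- The arm moves only by the tool arm_command, never from a script. Its argument "rows" is a list of rows, each a list of 7 numbers: the turn, a rotation vector about the tool's x, y, z each as a share of 0.5 rad, from -1 to 1, then the shift along the tool's x, y, z each as a share of 0.2 m, from -1 to 1, then the closure, from 0 (fully open) to 1 (shut). In form: [[wx, wy, wz, x, y, z, claw], ...]. A call has 1 to 12 rows; each row is the pose to reach, as a shift and turn from the pose commanded when the call began, along the tool's axes at that moment; what a row does not reach only later rows make up. A row lasts 1/12 s, in which the tool goes at most 41.7 mm and 7.16 degrees, less where a joint would pass 70% of its speed; a pose out of reach is approached as far as the arm can. A call with a number of a shift or a turn outside -1 to 1 is refused whole. A call with a gripper value outside its range is refused whole. The fingers move at their own pace and stop on an object; the grip force is fixed at half the most. Time passes only in rows, so rows that repeat a pose let the fingers close. It gives the time, the measured TCP pose, the force and the opening at its end, in the units of the state.
- robot.state(): the state, without advancing time (a new reading comes with each control period).
- robot.capture(name): name is "side" or "top"; returns (picture, depth): 384x512x3 uint8, red, green, blue; 384x512 float32, m along the optical axis (not along the pixel's ray), 0 where there is no reading.
- robot.camera_params(name): a dict with "fovy" (degrees; the focal length in pixels is half the picture's height over the tangent of half this angle, whatever the lens; pixels are square), "cx", "cy" (the principal point, pixels), "R" (3x3) and "t" (3): a world point X has camera coordinates R X + t. Camera axes: x right, y down, z forward; pixel columns grow to the right and rows downward; lengths in m; the calibration is good to about 2 mm. A picture is of the moment at which its call begins. camera_params takes no time and is no camera call.
- robot.job_done(): hands the job in, once; it reports no verdict.
The state is a dict: "t": time; "joint_pos": joint angles; "qvel": joint speeds; "effort": joint torques, N m; "eef_pos": TCP position; "eef_rot": TCP orientation; "force": force on the tool from outside, world axes, zero at the start; "moment": the same for the moment, N m; "width": opening from 0.0 (shut) to 1.0 (fully open).
Only numpy, scipy, OpenCV 4.12 (cv2) and the standard library are available. Lean on these libraries where they do the work, as an engineer would, in place of code of your own. Each camera call takes 0.05 s, during which the arm holds its last target. There are 200 camera calls.

## Working session

There is one attempt and no reset: what is moved stays moved. The work goes in short steps, Python scripts to look and compute and a tool call to move; the robot and the scene stay as the last step left them, time stands still between calls to the robot, and variables do not carry over. Pictures are saved under pics/ and viewed, about 8 in all and at most 12, crops included, and the job is handed in when it is done.

Besides the shell and the picture viewer there is one more tool, called as name(argument=value, ...), one argument or row to a line, values as JSON. arm_command: Moves the arm, as the interface text tells. Shift numbers are shares of 0.2 m and turn numbers shares of 0.5 rad, none past 1 either way. Its arguments: {"type":"object","properties":{"rows":{"type":"array","items":{"type":"array","items":{"type":"number","minimum":-1,"maximum":1}}}},"required":["rows"]}

```bash
mkdir -p pics; ls; cat > h.py <<'E'
import numpy as np, cv2
from workcell import robot
from scipy.spatial.transform import Rotation as Ro
def cam(n):
    p=robot.camera_params(n); f=192/np.tan(np.radians(p['fovy'])/2)
    return f,p['cx'],p['cy'],np.array(p['R']),np.array(p['t'])
def world(n,d):
    f,cx,cy,R,t=cam(n); v,u=np.mgrid[:384,:512]
    P=np.stack([(u-cx)/f*d,(v-cy)/f*d,d],-1); return (P-t)@R
def proj(n,X):
    f,cx,cy,R,t=cam(n); c=np.asarray(X)@R.T+t; return c[...,:2]/c[...,2:]*f+[cx,cy]
def ray(n,u,v,z):
    f,cx,cy,R,t=cam(n); o=-R.T@t; d=R.T@np.array([(u-cx)/f,(v-cy)/f,1]); return o+d*(z-o[2])/d[2]
def shot(n,name):
    im,d=robot.capture(n); cv2.imwrite(f'pics/{name}.png',im[...,::-1]); np.savez(f'pics/{name}.npz',im=im,d=d); return im,d
E
python3 - <<'E'
from h import *
for n in('top','side'):
    shot(n,n+'0'); f,cx,cy,R,t=cam(n); print(n,f,cx,cy,-R.T@t,R.round(2).tolist())
print(robot.state(),robot.grasp_offset)
E
```

```text
pics
top 364.2242260884907 257.3670746210566 192.2768458465351 [ 0.48811323 -0.20264014  1.33704675] [[0.03, -1.0, 0.0], [-1.0, -0.03, -0.06], [0.06, 0.0, -1.0]]
side 384.91378066987846 251.7679020502138 189.19723603692452 [0.46491369 0.65586842 0.86902511] [[-0.99, -0.12, -0.01], [-0.07, 0.65, -0.75], [0.1, -0.75, -0.66]]
{'t': 0.1, 'joint_pos': array([ 1.19007548e+00,  2.64691812e-01,  1.60526504e+00, -1.77282256e-05,
        1.27370306e+00, -3.69076402e-02]), 'qvel': array([-1.06567509e-03, -6.60633637e-04, -2.59180536e-03, -5.12083346e-04,
       -3.89615611e-05,  8.19840849e-04]), 'effort': array([ 3.34807837e-04, -5.16704893e+01, -3.68588018e+01,  1.55521953e-06,
        6.29248112e-03,  1.43148947e-05]), 'eef_pos': array([0.22734462, 0.63500505, 0.30266203]), 'eef_rot': array([ 1.71058504e-01,  9.85260331e-01, -1.01293671e-03, -2.05983217e-04]), 'force': array([ 0.09160121, -0.39918141, -0.63321727]), 'moment': array([-0.05068037,  0.01401482,  0.01103626]), 'width': 1.0011189058355192} 0.0539
```

View pics/top0.png

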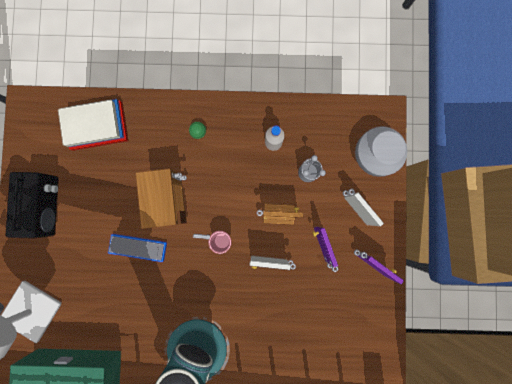

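View pics/side0.png

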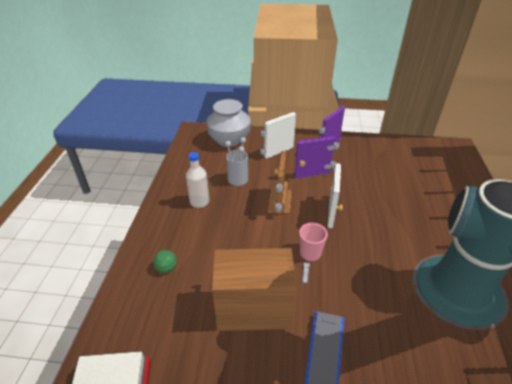

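```bash
python3 - <<'E'
from h import *
z=np.load('pics/top0.npz'); im,d=z['im'],z['d']
a=cv2.resize(im[160:240,130:200],None,fx=5.5,fy=5.5,interpolation=cv2.INTER_CUBIC)
b=cv2.resize(im[160:240,245:315],None,fx=5.5,fy=5.5,interpolation=cv2.INTER_CUBIC)
cv2.imwrite('pics/crop1.png',np.hstack([a,b])[...,::-1])
W=world('top',d)
H=W[...,2]
def comp(box,lo,hi,name):
    m=np.zeros(H.shape,np.uint8); r0,r1,c0,c1=box
    m[r0:r1,c0:c1]=(H[r0:r1,c0:c1]>lo)&(H[r0:r1,c0:c1]<hi)
    n,l,s,_=cv2.connectedComponentsWithStats(m)
    for k in range(1,n):
        if s[k,4]<8: continue
        P=W[l==k]; (cx,cy),(w,h),an=cv2.minAreaRect((P[:,:2]*1000).astype(np.float32))
        print(name,s[k],np.round([cx,cy,w,h,an],1),'z',np.median(P[:,2]).round(4),P.min(0).round(3),P.max(0).round(3))
comp((160,240,130,200),.155,.19,'cab'); comp((160,240,170,200),.09,.155,'pin')
comp((195,230,250,310),.13,.2,'door');comp((195,230,250,310),.03,.055,'rack');comp((195,230,250,310),.07,.13,'knuck/knob')
np.set_printoptions(linewidth=250)
print((H[200:226,254:304:1]*1000).astype(int)[:, ::2])
E
```

```text
cab [ 136  169   41   60 1966] [529.1 123.9 180.  111.5   8.3] z 0.169 [0.433 0.057 0.156] [0.626 0.191 0.177]
pin [171 170  11  27 102] [584.   83.   32.9  78.5  68. ] z 0.118 [0.541 0.054 0.09 ] [0.626 0.091 0.152]
pin [174 198   2  10  14] [519.3  78.9  30.9   4.3   4.3] z 0.0939 [0.504 0.077 0.09 ] [0.535 0.082 0.098]
pin [175 209   9  16  91] [473.3  62.4  51.6  23.8   9.6] z 0.1268 [0.448 0.047 0.09 ] [0.497 0.077 0.154]
door [260 211  44   6 184] [ 491.2 -282.   138.8   14.6   88.8] z 0.1591 [ 0.484 -0.351  0.13 ] [ 0.499 -0.213  0.166]
rack [264 208  31   5  85] [ 504.5 -280.9  107.1    9.9   88.6] z 0.0446 [ 0.498 -0.334  0.039] [ 0.51  -0.227  0.05 ]
rack [264 216  31   4  88] [ 477.  -281.2  106.3    9.9   88.7] z 0.0449 [ 0.472 -0.334  0.038] [ 0.482 -0.228  0.05 ]
knuck/knob [294 208   5   5  19] [ 505.3 -336.4   13.7   13.7    1.2] z 0.0897 [ 0.498 -0.343  0.082] [ 0.512 -0.329  0.095]
[[   4   -3    0   -2    1   -1    0    0    1   -1   -4    1   -3    5    4    2   -2   -2    2   -2    6    1    2    0    2]
 [  -6   -2    5    0    0   -2    1    0    1    0    0   
[... 2441 characters left out ...]
  8   11   13   12    6   10    7   -1   -1    0   -2    1]
 [   0    1   -1   -2    1    9    8    9    9   14   11   12    9    7    8    7    9    8    7    8    0   -4    5    2   -1]
 [   0    0   -3   -2   -1    7    9    6    6   12   11    0   12    8    4    9   10    7   11   13    1    0    9   -4    0]
 [  -1   -1    1    0    0    1   -1    5    5    5   12    8    6   12    9    9    7    7    8    6    4   -1   -3    6    5]
 [   4    0   -3    1   -1    1   -1    0   -2    3    0   -3    2   -4    0   -4    0   -4    5    8    0    2   -3   -1   -2]
 [   0   -2    0    2    1    2    0    0   -2   -1    0    2   -1   -5    4    1    2   -2    1    0   -4    4    2    1   -1]]
```

View pics/crop1.png

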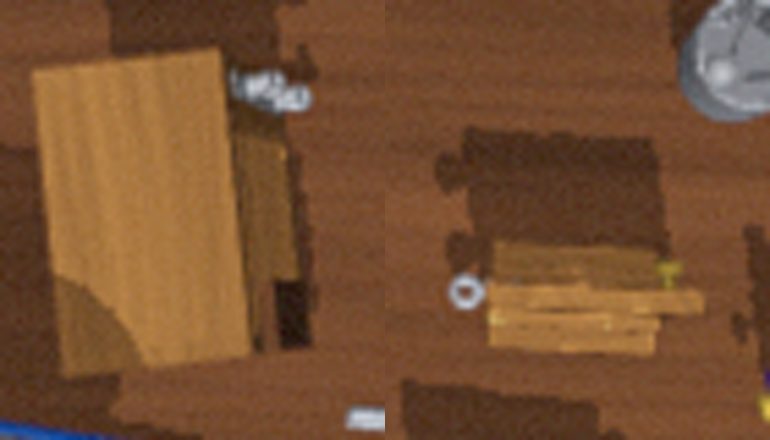

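```bash
python3 - <<'E'
from h import *
z=np.load('pics/top0.npz'); im,d=z['im'],z['d']
W=world('top',d); H=W[...,2]
np.set_printoptions(linewidth=250)
def rect(box,lo,hi,zp):
    m=np.zeros(H.shape,np.uint8); r0,r1,c0,c1=box
    m[r0:r1,c0:c1]=(H[r0:r1,c0:c1]>lo)&(H[r0:r1,c0:c1]<hi)
    n,l,s,_=cv2.connectedComponentsWithStats(m); k=1+np.argmax(s[1:,4])
    m=cv2.medianBlur((l==k).astype(np.uint8),5) if s[k,4]>800 else (l==k).astype(np.uint8)
    v,u=np.nonzero(m); P=np.array([ray('top',a,b,zp)[:2] for a,b in zip(u,v)])*1000
    c=P.mean(0); w,V=np.linalg.eigh(np.cov(P.T)); a=np.degrees(np.arctan2(V[1,1],V[0,1]))
    print(c.round(1),'yaw',a%180,'size',np.sqrt(12*w).round(1)); return c,a
rect((160,240,130,184),.156,.19,.170)
rect((195,230,263,310),.14,.18,.160)
rect((195,230,250,310),.035,.055,.045)
print((H[168:186,168:192]*1000).astype(int))
print(im[168:186,168:192].min(-1))
E
```

```text
[528.7 122.6] yaw 8.263416290065152 size [112.2 178.8]
[ 490.9 -284.9] yaw 88.9111254163756 size [ 14.  131.3]
[ 477.3 -280.9] yaw 88.90616043357211 size [ 10.1 111.2]
[[   0    0   -4    4   -2    4   -2    1   -1    0    0    2    5    0    0   -3   -4    0   -5    2    1   -1   -5    1]
 [ 169  168  162   -1   -2   -3 1337   -1    1   -3    0   -2    0   -2   -4   -1   -2    1   -6   -1    0    0   -5   -6]
 [ 170  168  165  149  131    0   -2   -1   -2   -3    0   -1   -6    0   -4   -5   -2    1    0    4   -4    0    6   -5]
 [ 165  169  165  146  136  124  107    4   -1   -3   -2    0   -3    2    0   -4    0    0   -1    0    0   -5   -2    3]
 [ 169  169  169  152  141  123  109   95   76   -3   -3   -5    3   -3    1   -4   -1    0   -1   -1    0   -3    1   -2]
 [ 165  173  167  159  147  125  111   93   76   59   -1  115    0   -1    1    0    1    0   -3    3   -2   -7   -4    0]
 [ 169  169  166  155  143  136  120   96  121  136  134  124  119  114    0   -3   -2    1    0   -7    0    0   -2   -4]
 [ 167  168  168  159  146  137  125  118  110  134  136  134  117  125
[... 2365 characters left out ...]
4  51]
 [ 58  64  56  26  22  27  23  35  52  77  83  99 157 159 171 190 169 139  73  46  47  41  39  47]
 [ 65  57  63  41  33  25  22  26  12  37  44  68  92  74  71  79  78  57  39  42  46  45  36  48]
 [ 54  59  66  43  33  25  31  20  24  26  30  33  32  37  37  36  41  40  43  45  46  47  46  48]
 [ 58  64  60  48  23  26  24  36  22  26  25  29  22  26  38  49  48  52  51  42  49  54  36  48]
 [ 52  65  54  47  23  29  28  32  28  38  21  19  31  37  46  38  43  41  28  42  45  49  45  47]
 [ 56  63  65  39  40  33  33  38  32  38  32  34  36  37  43  53  45  52  41  47  49  39  40  53]
 [ 53  67  61  52  32  45  42  44  41  37  41  29  35  33  35  35  40  46  41  42  39  46  48  42]]
```

arm_command(
  rows=[
    [0,0,0.3,0.25,-0.25,0,0],
    [0,0,0.6,0.5,-0.5,0,0],
    [0,0,0.9,0.7,-0.7,0,0],
    [0,0,1,0.8,-0.9,0,0],
    [0,0,1,0.8,-1,0,0],
    [0,0,1,0.8,-1,0,0],
  ],
)

```text
t: 0.6
eef_pos: [0.014, 0.5046, 0.3032]
eef_rot: [0.41, 0.912, -0.001, 0.0]
force: [-0.3, 0.8, -0.2]
width: 0.999
```

```bash
python3 - <<'E'
from h import *
for u,v,z in((178,174.9,.138),(183,177,.058)): print(ray('top',u,v,z))
c,s=np.cos(np.radians(8.26)),np.sin(np.radians(8.26))
print(528.7+70*c+72*s,122.6+70*s-72*c)
E
```

```text
[0.60961207 0.0616656  0.138     ]
[0.61078037 0.06137957 0.058     ]
608.3177478812142 61.40347867465492
```

arm_command(
  rows=[
    [0,0,0.25,-0.2,0.1,0,0],
    [0,0,0.5,-0.4,0.2,0,0],
    [0,0,0.75,-0.6,0.3,0,0],
    [0,0,1,-0.75,0.4,0,0],
    [0,0,1,-0.86,0.48,0,0],
  ],
)

```text
t: 1.02
eef_pos: [0.203, 0.4399, 0.3037]
eef_rot: [0.624, 0.781, 0.0, 0.0]
force: [0.2, 0.0, -0.5]
width: 0.998
```

arm_command(
  rows=[
    [0,0,0.25,-0.16,0.11,0,0],
    [0,0,0.49,-0.32,0.22,0,0],
    [0,0,0.49,-0.48,0.33,0,0],
    [0,0,0.49,-0.65,0.44,0,0],
    [0,0,0.49,-0.81,0.56,0,0],
    [0,0,0.49,-0.97,0.67,0,0],
  ],
)

```text
t: 1.52
eef_pos: [0.3768, 0.2809, 0.3037]
eef_rot: [0.713, 0.701, 0.0, 0.0]
force: [0.5, -0.2, 0.1]
width: 0.997
```

arm_command(
  rows=[
    [0,0,0,-0.2,0.06,0,0],
    [0,0,0,-0.4,0.12,0,0],
    [0,0,0,-0.6,0.18,0,0],
    [0,0,0,-0.8,0.24,0,0],
    [0,0,0,-1,0.31,0,0],
  ],
)

```text
t: 1.93
eef_pos: [0.4334, 0.0806, 0.3036]
eef_rot: [0.713, 0.701, -0.0, -0.0]
force: [-0.2, 0.3, 0.7]
width: 1.0
```

arm_command(
  rows=[
    [0,0,0,-0.2,0.06,0,0],
    [0,0,0,-0.4,0.12,0,0],
    [0,0,0,-0.6,0.18,0,0],
    [0,0,0,-0.8,0.24,0,0],
    [0,0,0,-1,0.31,0,0],
  ],
)

```text
t: 2.35
eef_pos: [0.4914, -0.1196, 0.3035]
eef_rot: [0.714, 0.701, -0.0, -0.0]
force: [0.8, 1.5, -0.7]
width: 0.999
```

arm_command(
  rows=[
    [0,0,0,-0.2,0,0,0],
    [0,0,0,-0.4,0,0,0],
    [0,0,0,-0.6,0,0,0],
    [0,0,0,-0.67,0,0.05,0],
    [0,0,0,-0.67,0,0.05,0],
    [0,0,0,-0.67,0,0.05,0],
  ],
)

```text
t: 2.85
eef_pos: [0.4886, -0.2514, 0.2923]
eef_rot: [0.714, 0.7, -0.0, -0.002]
force: [0.3, 0.7, -0.5]
width: 0.999
```

arm_command(
  rows=[
    [0,0,0,-0.01,0.015,0.15,0],
    [0,0,0,-0.01,0.015,0.3,0],
    [0,0,0,-0.01,0.015,0.47,0],
    [0,0,0,-0.01,0.015,0.47,0],
    [0,0,0,-0.01,0.015,0.47,0],
    [0,0,0,-0.01,0.015,0.47,0],
  ],
)

```text
t: 3.35
eef_pos: [0.4933, -0.2527, 0.2014]
eef_rot: [0.713, 0.701, 0.0, 0.001]
force: [0.3, -0.2, 1.1]
width: 0.999
```

```bash
python3 - <<'E'
from h import *
for n in('top','side'): shot(n,n+'1')
a=np.load('pics/side1.npz')['im'][130:240,230:370]; b=np.load('pics/top1.npz')['im'][160:270,220:360]
r=lambda x:cv2.resize(x,None,fx=2.8,fy=2.8,interpolation=cv2.INTER_CUBIC)
cv2.imwrite('pics/c2.png',np.hstack([r(a),r(b)])[...,::-1])
s=robot.state();print(s['eef_pos'],s['force'])
E
```

```text
[ 0.49410412 -0.25363851  0.20279883] [-0.5240459   0.76509275  0.73984371]
```

View pics/c2.png

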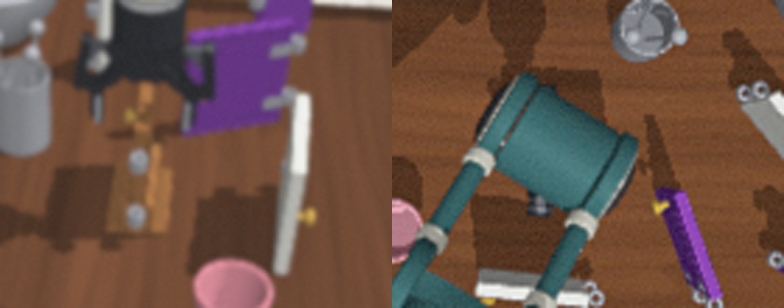

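arm_command(
  rows=[
    [0,0,0,-0.01,-0.011,0.015,0],
    [0,0,0,-0.01,-0.011,0.015,0.5],
    [0,0,0,-0.01,-0.011,0.015,1],
    [0,0,0,-0.01,-0.011,0.015,1],
    [0,0,0,-0.01,-0.011,0.015,1],
    [0,0,0,-0.01,-0.011,0.015,1],
    [0,0,0,-0.01,-0.011,0.015,1],
    [0,0,0,-0.01,-0.011,0.015,1],
  ],
)

```text
t: 4.12
eef_pos: [0.4905, -0.2556, 0.197]
eef_rot: [0.714, 0.701, 0.0, 0.0]
force: [0.7, -0.0, 0.4]
width: 0.156
```

arm_command(
  rows=[
    [0,0,0,0,0,0,1],
    [0,0,0,0,0,0,1],
    [0,0,0,0,0,0,1],
  ],
)

```text
t: 4.37
eef_pos: [0.4905, -0.2555, 0.197]
eef_rot: [0.713, 0.701, 0.0, 0.0]
force: [1.6, 0.8, -0.0]
width: 0.158
```

arm_command(
  rows=[
    [0,0,0,0,0,-0.03,1],
    [0,0,0,0,0,-0.08,1],
    [0,0,0,0,0,-0.16,1],
    [0,0,0,0,0,-0.24,1],
    [0,0,0,0,0,-0.33,1],
    [0,0,0,0,0,-0.33,1],
  ],
)

```text
t: 4.87
eef_pos: [0.4912, -0.2564, 0.2674]
eef_rot: [0.713, 0.701, 0.0, 0.003]
force: [0.4, -1.2, -0.2]
width: 0.155
```

```bash
python3 - <<'E'
from h import *
im,d=shot('side','side2'); 
cv2.imwrite('pics/c3.png',cv2.resize(im[80:250,210:380],None,fx=3.5,fy=3.5,interpolation=cv2.INTER_CUBIC)[...,::-1])
s=robot.state();print(s['eef_pos'],s['force'],s['moment'])
E
```

```text
[ 0.49078877 -0.25606123  0.26551199] [-0.04207045 -0.13631958 -1.58259302] [ 0.00492046 -0.00853725  0.00249798]
```

View pics/c3.png

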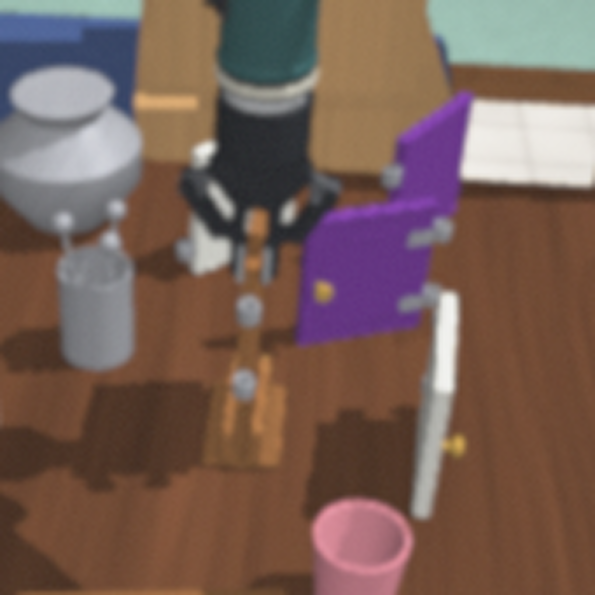

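arm_command(
  rows=[
    [0,0,-0.05,0.06,0.04,0,1],
    [0,0,-0.12,0.18,0.12,0,1],
    [0,0,-0.2,0.32,0.21,0,1],
    [0,0,-0.28,0.46,0.3,0,1],
    [0,0,-0.325,0.56,0.36,0,1],
    [0,0,-0.325,0.6,0.385,0,1],
    [0,0,-0.325,0.6,0.385,0,1],
  ],
)

```text
t: 5.5
eef_pos: [0.5693, -0.135, 0.2614]
eef_rot: [0.653, 0.757, -0.001, -0.001]
force: [0.9, -0.5, -1.7]
width: 0.151
```

```bash
cat >> h.py <<'E'
ex=np.array([np.cos(np.radians(8.26)),np.sin(np.radians(8.26))]); ey=np.array([-ex[1],ex[0]]); P0=np.array([.6083,.0614])
def rep(L=.0465):
    s=robot.state(); X=Ro.from_quat(s['eef_rot']).as_matrix(); p=s['eef_pos']
    r=p[:2]+L*X[:2,0]-P0; f=s['force']
    print('t',round(s['t'],2),'ring off cab mm',(1000*r@ex).round(1),(1000*r@ey).round(1),'u',(1000*(p[2]-.187)).round(1),'yaw',np.degrees(np.arctan2(X[1,0],X[0,0])).round(2),'tilt',X[2,:2].round(4),'F cab',(f[:2]@ex).round(1),(f[:2]@ey).round(1),f[2].round(1),'M',s['moment'].round(2),'w',s['width'].round(3))
E
python3 - <<'E'
from h import *
print(ray('top',259.9,213.1,.131)); rep()
E
```

```text
[ 0.49114367 -0.21254267  0.131     ]Traceback (most recent call last):
  File "<stdin>", line 2, in <module>
  File "h.py", line 20, in rep
    print('t',round(s['t'],2),'ring off cab mm',(1000*r@ex).round(1),(1000*r@ey).round(1),'u',(1000*(p[2]-.187)).round(1),'yaw',np.degrees(np.arctan2(X[1,0],X[0,0])).round(2),'tilt',X[2,:2].round(4),'F cab',(f[:2]@ex).round(1),(f[:2]@ey).round(1),f[2].round(1),'M',s['moment'].round(2),'w',s['width'].round(3))
                                                                                                                                                                                                                                                                                                  ^^^^^^^^^^^^^^^^
AttributeError: 'float' object has no attribute 'round'
```

arm_command(
  rows=[
    [0,0,0,0.04,0.04,0,1],
    [0,0,0,0.14,0.13,0,1],
    [0,0,0,0.28,0.25,0.03,1],
    [0,0,0,0.4,0.37,0.08,1],
    [0,0,0,0.48,0.45,0.15,1],
    [0,0,0,0.52,0.48,0.22,1],
    [0,0,0,0.52,0.48,0.25,1],
    [0,0,0,0.52,0.48,0.25,1],
    [0,0,0,0.52,0.48,0.25,1],
  ],
)

```text
t: 6.25
eef_pos: [0.6481, -0.0215, 0.2118]
eef_rot: [0.655, 0.756, -0.001, -0.001]
force: [0.5, 0.6, -1.5]
width: 0.159
```

```bash
sed -i "s/s\['width'\].round(3)/round(s['width'],3)/; s/L=.0465/L=.045/" h.py
python3 - <<'E'
from h import *
shot('side','side3');rep()
E
```

```text
t 6.3 ring off cab mm 28.1 -43.0 u 25.9 yaw 98.19 tilt [-0.0005 -0.0009] F cab -1.0 0.2 -2.1 M [ 0.06 -0.03 -0.04] w 0.154
```

arm_command(
  rows=[
    [0,0,0,0.02,0,0,1],
    [0,0,0,0.06,0,0,1],
    [0,0,0,0.1,0,0,1],
    [0,0,0,0.14,0,0,1],
    [0,0,0,0.17,0,0,1],
    [0,0,0,0.19,0,0,1],
    [0,0,0,0.2,0,0,1],
    [0,0,0,0.2,0,0,1],
  ],
)

```text
t: 6.97
eef_pos: [0.6435, 0.0203, 0.2129]
eef_rot: [0.654, 0.757, -0.0, -0.0]
force: [0.2, -0.3, -2.1]
width: 0.153
```

```bash
python3 - <<'E'
from h import *
rep(); shot('side','side4'); rep()
im=np.load('pics/side4.npz')['im'];cv2.imwrite('pics/c4.png',cv2.resize(im[150:350,180:400],None,fx=3,fy=3,interpolation=cv2.INTER_CUBIC)[...,::-1])
E
```

```text
t 6.97 ring off cab mm 28.8 -0.8 u 25.9 yaw 98.34 tilt [-0.     -0.0001] F cab 0.1 -0.4 -2.1 M [0.09 0.04 0.03] w 0.153
t 7.02 ring off cab mm 28.9 -1.2 u 25.9 yaw 98.32 tilt [-0.0002 -0.    ] F cab 0.5 -0.5 -2.3 M [ 0.04  0.02 -0.02] w 0.152
```

View pics/c4.png

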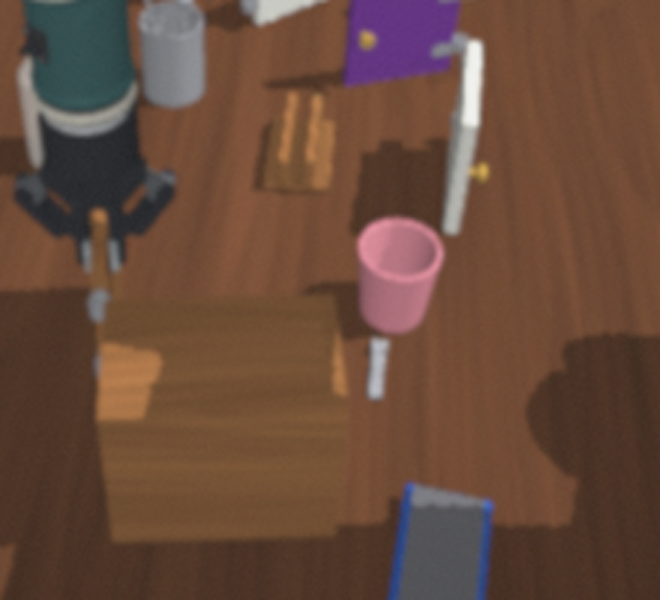

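arm_command(
  rows=[
    [0,0,0,0,-0.005,0,1],
    [0,0,0,0,-0.01,0,1],
    [0,0,0,0,-0.015,0,1],
    [0,0,0,0,-0.02,0,1],
    [0,0,0,0,-0.02,0,1],
  ],
)

```text
t: 7.43
eef_pos: [0.6394, 0.0186, 0.2128]
eef_rot: [0.654, 0.756, -0.0, -0.0]
force: [-0.5, 0.4, -1.9]
width: 0.158
```

arm_command(
  rows=[
    [0,0,0,0,-0.005,0,1],
    [0,0,0,0,-0.01,0,1],
    [0,0,0,0,-0.015,0,1],
    [0,0,0,0,-0.015,0,1],
  ],
)

```text
t: 7.77
eef_pos: [0.6364, 0.0184, 0.2128]
eef_rot: [0.654, 0.756, -0.0, -0.0]
force: [0.9, 0.6, -1.3]
width: 0.157
```

arm_command(
  rows=[
    [0,0,0,0,-0.005,0,1],
    [0,0,0,0,-0.01,0,1],
    [0,0,0,0,-0.015,0,1],
    [0,0,0,0,-0.015,0,1],
  ],
)

```text
t: 8.1
eef_pos: [0.6335, 0.018, 0.2128]
eef_rot: [0.654, 0.756, -0.0, -0.0]
force: [-0.8, -0.2, -2.9]
width: 0.157
```

```bash
python3 -c "
from h import *
rep()"
```

```text
t 8.1 ring off cab mm 18.7 -1.6 u 25.8 yaw 98.28 tilt [ 0.     -0.0003] F cab -0.8 -0.1 -2.9 M [ 0.05  0.05 -0.02] w 0.157
```

arm_command(
  rows=[
    [0,0,0,0,-0.004,0,1],
    [0,0,0,0,-0.008,0,1],
    [0,0,0,0,-0.012,0,1],
    [0,0,0,0,-0.012,0,1],
  ],
)

```text
t: 8.43
eef_pos: [0.632, 0.0177, 0.2131]
eef_rot: [0.654, 0.756, 0.001, 0.001]
force: [3.3, 1.2, -4.2]
width: 0.154
```

```bash
python3 -c "
from h import *
rep()"
```

```text
t 8.43 ring off cab mm 17.2 -1.6 u 26.1 yaw 98.26 tilt [-0.0001  0.0021] F cab 3.4 0.7 -4.2 M [ 0.08 -0.56 -0.12] w 0.154
```

arm_command(
  rows=[
    [0,0,0,0,-0.0025,0,1],
    [0,0,0,0,-0.005,0,1],
    [0,0,0,0,-0.005,0,1],
  ],
)

```text
t: 8.68
eef_pos: [0.6316, 0.0177, 0.2132]
eef_rot: [0.654, 0.756, 0.001, 0.001]
force: [5.2, 0.9, -4.9]
width: 0.157
```

```bash
python3 -c "
from h import *
rep()"
```

```text
t 8.68 ring off cab mm 16.8 -1.6 u 26.2 yaw 98.25 tilt [-0.0002  0.0035] F cab 5.2 0.2 -4.9 M [ 0.08 -1.08 -0.25] w 0.157
```

arm_command(
  rows=[
    [0,0,0,0,0.01,0,1],
    [0,0,0,0,0.02,0,1],
    [0,0,0,-0.04,0.02,0,1],
    [0,0,0,-0.08,0.02,0,1],
    [0,0,0,-0.117,0.02,0,1],
    [0,0,0,-0.117,-0.01,0,1],
    [0,0,0,-0.117,-0.035,0,1],
    [0,0,0,-0.117,-0.0555,0,1],
    [0,0,0,-0.117,-0.0555,0,1],
    [0,0,0,-0.117,-0.0555,0,1],
  ],
)

```text
t: 9.52
eef_pos: [0.6222, -0.0071, 0.2129]
eef_rot: [0.654, 0.756, 0.0, -0.0]
force: [-0.2, -0.6, -1.9]
width: 0.156
```

```bash
python3 -c "
from h import *
rep()"
```

```text
t 9.52 ring off cab mm 3.9 -24.8 u 25.9 yaw 98.28 tilt [ 0.0001 -0.0001] F cab -0.3 -0.5 -1.9 M [0.08 0.01 0.03] w 0.156
```

Advance toward the pin from the front: 6 mm, then small steps.

arm_command(
  rows=[
    [0,0,0,0.01,0,0,1],
    [0,0,0,0.02,0,0,1],
    [0,0,0,0.03,0,0,1],
    [0,0,0,0.03,0,0,1],
  ],
)

```text
t: 9.85
eef_pos: [0.6219, -0.0006, 0.2129]
eef_rot: [0.654, 0.757, 0.0, -0.0]
force: [-0.0, -0.4, -2.1]
width: 0.156
```

arm_command(
  rows=[
    [0,0,0,0.004,0,0,1],
    [0,0,0,0.008,0,0,1],
    [0,0,0,0.01,0,0,1],
    [0,0,0,0.01,0,0,1],
  ],
)

```text
t: 10.18
eef_pos: [0.6215, 0.0008, 0.2128]
eef_rot: [0.654, 0.756, -0.0, -0.0]
force: [-0.3, 0.1, -2.1]
width: 0.155
```

```bash
python3 -c "
from h import *
rep()"
```

```text
t 10.18 ring off cab mm 4.4 -16.9 u 25.8 yaw 98.29 tilt [ 0.     -0.0001] F cab -0.2 0.2 -2.1 M [0.08 0.05 0.01] w 0.155
```

arm_command(
  rows=[
    [0,0,0,0.004,0,0,1],
    [0,0,0,0.008,0,0,1],
    [0,0,0,0.01,0,0,1],
    [0,0,0,0.01,0,0,1],
  ],
)

```text
t: 10.52
eef_pos: [0.6213, 0.0027, 0.2129]
eef_rot: [0.654, 0.756, 0.0, -0.0]
force: [-0.5, 0.0, -2.1]
width: 0.155
```

```bash
python3 -c "
from h import *
rep()"
```

```text
t 10.52 ring off cab mm 4.4 -14.9 u 25.9 yaw 98.28 tilt [ 0. -0.] F cab -0.5 0.1 -2.1 M [ 0.04 -0.   -0.03] w 0.155
```

arm_command(
  rows=[
    [0,0,0,0.004,0,0,1],
    [0,0,0,0.008,0,0,1],
    [0,0,0,0.01,0,0,1],
    [0,0,0,0.01,0,0,1],
  ],
)

```text
t: 10.85
eef_pos: [0.621, 0.0048, 0.2129]
eef_rot: [0.654, 0.756, 0.0, -0.0]
force: [-0.9, 0.4, -2.4]
width: 0.154
```

```bash
python3 -c "
from h import *
rep()"
```

```text
t 10.85 ring off cab mm 4.4 -12.9 u 25.9 yaw 98.28 tilt [0. 0.] F cab -0.8 0.5 -2.4 M [ 0.04  0.02 -0.  ] w 0.154
```

arm_command(
  rows=[
    [0,0,0,0.004,0,0,1],
    [0,0,0,0.008,0,0,1],
    [0,0,0,0.01,0,0,1],
    [0,0,0,0.01,0,0,1],
  ],
)

```text
t: 11.18
eef_pos: [0.6208, 0.0059, 0.213]
eef_rot: [0.654, 0.756, -0.0, 0.001]
force: [0.5, -3.4, -1.8]
width: 0.157
```

```bash
python3 -c "
from h import *
rep()"
```

```text
t 11.18 ring off cab mm 4.4 -11.7 u 26.0 yaw 98.29 tilt [-0.0016  0.0002] F cab -0.0 -3.5 -1.8 M [-0.71 -0.07  0.04] w 0.157
```

arm_command(
  rows=[
    [0,0,0,-0.02,0,0,1],
    [0,0,0,-0.04,0,0,1],
    [0,0,0,-0.04,0,-0.03,1],
    [0,0,0,-0.04,0,-0.065,1],
    [0,0,0,-0.04,0,-0.065,1],
    [0,0,0,-0.02,0,-0.065,1],
    [0,0,0,0.01,0,-0.065,1],
    [0,0,0,0.04,0,-0.065,1],
    [0,0,0,0.062,0,-0.065,1],
    [0,0,0,0.062,0,-0.065,1],
    [0,0,0,0.062,0,-0.065,1],
  ],
)

```text
t: 12.1
eef_pos: [0.6187, 0.0195, 0.2257]
eef_rot: [0.654, 0.757, -0.0, -0.0]
force: [0.4, -0.5, -1.6]
width: 0.155
```

```bash
python3 -c "
from h import *
rep()"
```

```text
t 12.1 ring off cab mm 4.2 2.1 u 38.7 yaw 98.34 tilt [-0.     -0.0004] F cab 0.3 -0.6 -1.6 M [ 0.05 -0.01  0.01] w 0.155
```

arm_command(
  rows=[
    [0,0,0,-0.001,0,0.01,1],
    [0,0,0,-0.001,0,0.02,1],
    [0,0,0,-0.001,0,0.025,1],
    [0,0,0,-0.001,0,0.03,1],
    [0,0,0,-0.001,0,0.03,1],
  ],
)

```text
t: 12.52
eef_pos: [0.6187, 0.0185, 0.2194]
eef_rot: [0.654, 0.756, -0.0, -0.0]
force: [-0.5, 0.1, -2.9]
width: 0.154
```

```bash
python3 -c "
from h import *
rep()"
```

```text
t 12.52 ring off cab mm 4.1 1.0 u 32.4 yaw 98.26 tilt [ 0.0001 -0.0008] F cab -0.4 0.1 -2.9 M [0.03 0.02 0.05] w 0.154
```

arm_command(
  rows=[
    [0,0,0,0.001,0.0005,0.004,1],
    [0,0,0,0.001,0.0005,0.008,1],
    [0,0,0,0.001,0.0005,0.01,1],
    [0,0,0,0.001,0.0005,0.01,1],
  ],
)

```text
t: 12.85
eef_pos: [0.619, 0.0189, 0.2178]
eef_rot: [0.654, 0.756, -0.0, -0.0]
force: [0.6, -0.2, -2.9]
width: 0.16
```

```bash
python3 -c "
from h import *
rep()"
```

```text
t 12.85 ring off cab mm 4.4 1.4 u 30.8 yaw 98.28 tilt [ 0.     -0.0002] F cab 0.5 -0.3 -2.9 M [0.06 0.03 0.07] w 0.16
```

arm_command(
  rows=[
    [0,0,0,0,0,0.004,1],
    [0,0,0,0,0,0.008,1],
    [0,0,0,0,0,0.012,1],
    [0,0,0,0,0,0.012,1],
  ],
)

```text
t: 13.18
eef_pos: [0.6189, 0.0189, 0.2152]
eef_rot: [0.654, 0.756, -0.0, -0.0]
force: [-0.1, -1.0, -2.1]
width: 0.156
```

```bash
python3 -c "
from h import *
rep()"
```

```text
t 13.18 ring off cab mm 4.3 1.4 u 28.2 yaw 98.28 tilt [ 0.0001 -0.0004] F cab -0.2 -1.0 -2.1 M [-0.    0.05  0.03] w 0.156
```

arm_command(
  rows=[
    [0,0,0,0,0,0.005,1],
    [0,0,0,0,0,0.01,1],
    [0,0,0,0,0,0.015,1],
    [0,0,0,0,0,0.015,1],
  ],
)

```text
t: 13.52
eef_pos: [0.6188, 0.0189, 0.2122]
eef_rot: [0.654, 0.756, -0.0, -0.0]
force: [-0.2, -1.4, -3.0]
width: 0.154
```

```bash
python3 -c "
from h import *
rep()"
```

```text
t 13.52 ring off cab mm 4.3 1.4 u 25.2 yaw 98.28 tilt [ 0.0001 -0.0005] F cab -0.4 -1.3 -3.0 M [ 0.08  0.   -0.04] w 0.154
```

arm_command(
  rows=[
    [0,0,0,0,0,0.005,1],
    [0,0,0,0,0,0.01,1],
    [0,0,0,0,0,0.015,1],
    [0,0,0,0,0,0.02,1],
    [0,0,0,0,0,0.025,1],
    [0,0,0,0,0,0.025,1],
  ],
)

```text
t: 14.02
eef_pos: [0.6189, 0.0189, 0.2071]
eef_rot: [0.654, 0.756, -0.0, -0.0]
force: [-0.9, 0.2, -2.5]
width: 0.156
```

```bash
python3 -c "
from h import *
rep()"
```

```text
t 14.02 ring off cab mm 4.3 1.4 u 20.1 yaw 98.28 tilt [ 0.0001 -0.0005] F cab -0.8 0.4 -2.5 M [0.04 0.04 0.01] w 0.156
```

Down to the shoulders in smaller steps.

arm_command(
  rows=[
    [0,0,0,0,0,0.005,1],
    [0,0,0,0,0,0.01,1],
    [0,0,0,0,0,0.015,1],
    [0,0,0,0,0,0.018,1],
    [0,0,0,0,0,0.018,1],
  ],
)

```text
t: 14.43
eef_pos: [0.6189, 0.0189, 0.2036]
eef_rot: [0.654, 0.756, -0.0, -0.0]
force: [0.7, -0.0, -1.8]
width: 0.155
```

```bash
python3 -c "
from h import *
rep()"
```

```text
t 14.43 ring off cab mm 4.3 1.4 u 16.6 yaw 98.28 tilt [ 0.0001 -0.0004] F cab 0.7 -0.1 -1.8 M [ 0.02  0.02 -0.03] w 0.155
```

arm_command(
  rows=[
    [0,0,0,0,0,0.004,1],
    [0,0,0,0,0,0.008,1],
    [0,0,0,0,0,0.01,1],
    [0,0,0,0,0,0.01,1],
  ],
)

```text
t: 14.77
eef_pos: [0.619, 0.0189, 0.202]
eef_rot: [0.654, 0.756, 0.0, 0.0]
force: [0.7, 0.0, -2.0]
width: 0.156
```

```bash
python3 -c "
from h import *
rep(); shot('side','side5'); rep()
im=np.load('pics/side5.npz')['im'];cv2.imwrite('pics/c5.png',cv2.resize(im[150:350,180:400],None,fx=3,fy=3,interpolation=cv2.INTER_CUBIC)[...,::-1])
"
```

```text
t 14.77 ring off cab mm 4.5 1.4 u 15.0 yaw 98.28 tilt [-0.      0.0001] F cab 0.7 -0.1 -2.0 M [ 0.09 -0.05 -0.02] w 0.156
t 14.82 ring off cab mm 4.5 1.4 u 15.0 yaw 98.28 tilt [-0.      0.0002] F cab -0.8 -0.2 -1.3 M [ 0.08  0.05 -0.  ] w 0.155
```

View pics/c5.png

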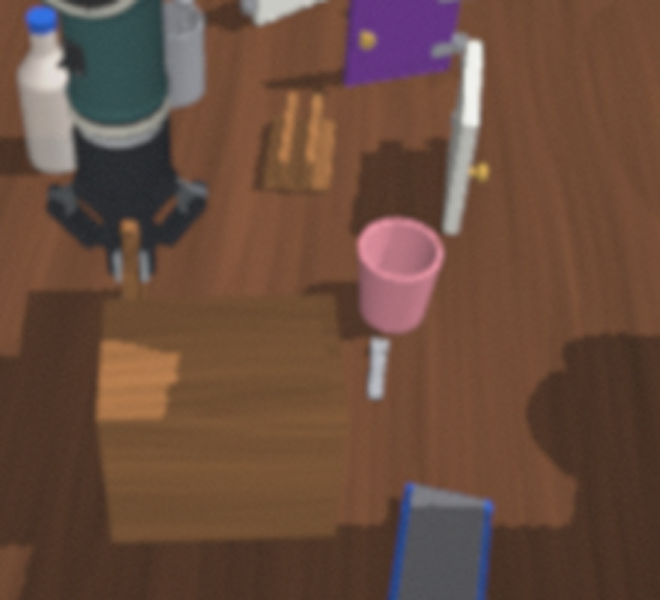

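arm_command(
  rows=[
    [0,0,0,0,0,0.003,1],
    [0,0,0,0,0,0.006,1],
    [0,0,0,0,0,0.006,1],
    [0,0,0,0,0,0.006,1],
  ],
)

```text
t: 15.15
eef_pos: [0.6193, 0.0188, 0.2018]
eef_rot: [0.654, 0.756, 0.0, 0.0]
force: [-2.3, -1.2, 5.8]
width: 0.154
```

```bash
python3 -c "
from h import *
rep()"
```

```text
t 15.15 ring off cab mm 4.7 1.3 u 14.8 yaw 98.29 tilt [-0.0003  0.0007] F cab -2.5 -0.8 5.8 M [0.07 0.61 0.1 ] w 0.154
```

arm_command(
  rows=[
    [0,0,0,0,0,-0.004,1],
    [0,0,0,0,0,-0.004,1],
    [0,0,0,0,0,-0.004,0.7],
    [0,0,0,0,0,-0.004,0.4],
    [0,0,0,0,0,-0.004,0.4],
    [0,0,0,0,0,-0.004,0.4],
    [0,0,0,0,0,-0.004,0.4],
  ],
)

```text
t: 15.73
eef_pos: [0.619, 0.0189, 0.2012]
eef_rot: [0.654, 0.756, -0.0, -0.0]
force: [0.1, -0.0, -0.5]
width: 0.6
```

```bash
python3 -c "
from h import *
rep(); im,d=shot('side','side6'); 
cv2.imwrite('pics/c6.png',cv2.resize(im[150:350,180:400],None,fx=3,fy=3,interpolation=cv2.INTER_CUBIC)[...,::-1])
W=world('side',d); H=W[...,2]; m=(H>.155)&(H<.185)&(W[...,1]<.055)&(W[...,1]>-.1)&(W[...,0]>.58)&(W[...,0]<.66)
P=W[m]; print(m.sum(),np.percentile(P,[10,50,90],axis=0).round(4))
"
```

```text
t 15.73 ring off cab mm 4.4 1.4 u 14.2 yaw 98.28 tilt [ 0.     -0.0003] F cab 0.1 -0.1 -0.5 M [ 0.03 -0.02  0.03] w 0.6
221 [[0.5856 0.0051 0.1594]
 [0.6194 0.027  0.1638]
 [0.6534 0.0453 0.1817]]
```

arm_command(
  rows=[
    [0,0,0,0,0,-0.1,0.4],
    [0,0,0,0,0,-0.2,0.4],
    [0,0,0,0,0,-0.3,0.4],
    [0,0,0,0,0,-0.3,0.8],
    [0,0,0,-0.1,0.08,-0.3,1],
    [0,0,0,-0.22,0.16,-0.3,1],
    [0,0,0,-0.275,0.19,-0.3,1],
    [0,0,0,-0.275,0.19,-0.3,1],
    [0,0,0,-0.275,0.19,-0.3,1],
  ],
)

```text
t: 16.53
eef_pos: [0.6642, -0.0304, 0.2604]
eef_rot: [0.655, 0.756, -0.0, -0.001]
force: [-0.3, -0.8, -0.4]
width: -0.001
```

```bash
python3 -c "
from h import *
rep(); im,d=shot('side','side7'); im2,_=shot('top','top7')
r=lambda x:cv2.resize(x,(400,400),interpolation=cv2.INTER_CUBIC)
cv2.imwrite('pics/c7.png',np.hstack([r(im[150:350,180:380]),r(im2[130:230,130:230])])[...,::-1])
"
```

```text
t 16.53 ring off cab mm 42.2 -53.9 u 73.4 yaw 98.2 tilt [ 0.001  -0.0018] F cab -0.4 -0.8 -0.4 M [0.02 0.02 0.04] w -0.001
```

View pics/c7.png

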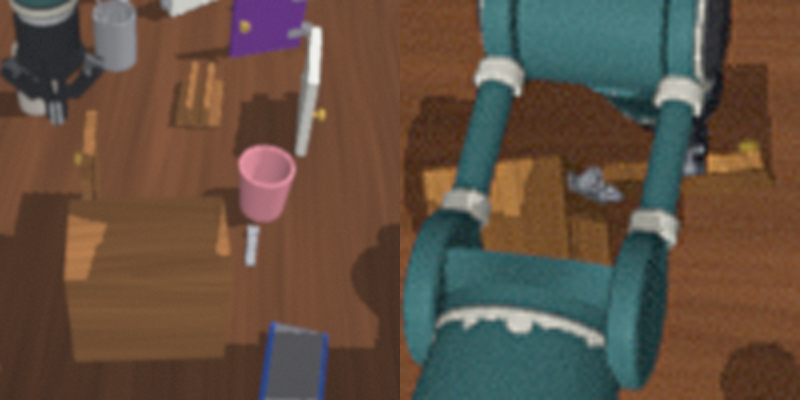

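arm_command(
  rows=[
    [0,0,0,0,0,0.1,1],
    [0,0,0,0,0,0.2,1],
    [0,0,0,0,0,0.27,1],
    [0,0,0,0,0,0.285,1],
    [0,0,0,0,-0.02,0.285,1],
    [0,0,0,0,-0.04,0.285,1],
    [0,0,0,0,-0.055,0.285,1],
    [0,0,0,0,-0.065,0.285,1],
    [0,0,0,0,-0.065,0.285,1],
  ],
)

```text
t: 17.38
eef_pos: [0.6517, -0.032, 0.2058]
eef_rot: [0.654, 0.756, 0.001, 0.001]
force: [-0.0, -0.7, -0.2]
width: 0.001
```

```bash
python3 -c "
from h import *
rep(0); W=world('top',np.load('pics/top7.npz')['d']); r=(W[...,:2]-P0)@np.c_[ex,ey]*1000-[4.4,1.4]
z=W[...,2]*1000; m=(abs(r[...,0])<9)&(r[...,1]<-20)&(r[...,1]>-140)&(z>150)&(z<180)
print(m.sum(),np.median(z[m]),np.c_[r[m],z[m]].round(0)[::4].tolist())
m=(abs(r[...,0])<16)&(abs(r[...,1])<16)&(z>100)&(z<160); print(np.c_[r[m],z[m]].round(0).tolist())
"
```

```text
t 17.38 ring off cab mm 29.5 -98.7 u 18.8 yaw 98.28 tilt [-0.0004  0.0017] F cab -0.2 -0.7 -0.2 M [-0.02 -0.03 -0.  ] w 0.001
88 161.88139580134703 [[3.0, -121.0, 161.0], [1.0, -134.0, 162.0], [1.0, -108.0, 163.0], [-0.0, -121.0, 163.0], [-1.0, -134.0, 160.0], [-2.0, -108.0, 164.0], [-4.0, -121.0, 163.0], [-5.0, -133.0, 162.0], [4.0, -24.0, 167.0], [3.0, -37.0, 165.0], [2.0, -49.0, 161.0], [-5.0, -110.0, 160.0], [-7.0, -123.0, 159.0], [-8.0, -136.0, 155.0], [0.0, -27.0, 167.0], [-1.0, -39.0, 163.0], [-8.0, -101.0, 166.0], [-2.0, -23.0, 160.0], [-3.0, -36.0, 161.0], [-5.0, -48.0, 160.0], [-6.0, -32.0, 163.0], [-8.0, -45.0, 163.0]]
[[7.0, -2.0, 135.0], [7.0, -5.0, 133.0], [4.0, 16.0, 147.0], [4.0, 2.0, 133.0], [4.0, -1.0, 134.0], [3.0, -5.0, 137.0], [2.0, -9.0, 139.0], [2.0, 15.0, 137.0], [4.0, 15.0, 122.0], [1.0, 6.0, 132.0], [1.0, 2.0, 135.0], [0.0, -1.0, 134.0], [0.0, -4.0, 131.0], [-0.0, -7.0, 133.0], [-4.0, -16.0, 159.0], [0.0, 15.0, 122.0], [1.0, 13.0, 116.0], [-2.0, 6.0, 136.0], [-2.0, 3.0, 131.0], [-4.0, -2.0, 142.0], [-3.0, -3.0, 131.0], [-4.0, -7.0, 136.0], [-5.0, 15.0, 139.0], [-3.0, 16.0, 122.0], [-3.0, 14.0, 116.0], [-5.0, 7.0, 132.0], [-6.0, 3.0, 134.0], [-5.0, 2.0, 123.0], [-7.0, -4.0, 136.0], [-7.0, -7.0, 134.0], [-7.0, -10.0, 132.0], [-9.0, -15.0, 142.0], [-9.0, 15.0, 143.0], [-7.0, 15.0, 125.0], [-7.0, 13.0, 122.0], [-7.0, 10.0, 117.0], [-9.0, 3.0, 134.0], [-9.0, 1.0, 131.0], [-9.0, -2.0, 130.0], [-10.0, -6.0, 134.0], [-9.0, -15.0, 110.0], [-9.0, 15.0, 113.0]]
```

arm_command(
  rows=[
    [0,0,0,-0.001,-0.01,0,1],
    [0,0,0,-0.003,-0.025,0,1],
    [0,0,0,-0.005,-0.042,0,1],
    [0,0,0,-0.007,-0.06,0,1],
    [0,0,0,-0.009,-0.08,0,1],
    [0,0,0,-0.011,-0.1,0,1],
    [0,0,0,-0.013,-0.12,0,1],
    [0,0,0,-0.014,-0.14,0,1],
    [0,0,0,-0.012,-0.16,0,1],
    [0,0,0,-0.009,-0.18,0,1],
    [0,0,0,-0.006,-0.2,0,1],
    [0,0,0,-0.003,-0.22,0,1],
  ],
)

```text
t: 18.38
eef_pos: [0.6078, -0.0388, 0.2045]
eef_rot: [0.654, 0.756, 0.0, 0.0]
force: [-0.0, -0.0, 0.4]
width: 0.0
```

```bash
python3 -c "
from h import *
rep(0)"
```

```text
t 18.38 ring off cab mm -14.9 -99.1 u 17.5 yaw 98.28 tilt [-0.      0.0001] F cab -0.0 -0.0 0.4 M [ 0.02 -0.06 -0.05] w 0.0
```

arm_command(
  rows=[
    [0,0,0,0.003,-0.02,0,1],
    [0,0,0,0.007,-0.04,0,1],
    [0,0,0,0.014,-0.06,0,1],
    [0,0,0,0.022,-0.08,0,1],
    [0,0,0,0.03,-0.1,0,1],
    [0,0,0,0.039,-0.12,0,1],
    [0,0,0,0.048,-0.14,0,1],
    [0,0,0,0.056,-0.158,0,1],
    [0,0,0,0.066,-0.174,0,1],
    [0,0,0,0.076,-0.19,0,1],
    [0,0,0,0.087,-0.205,0,1],
    [0,0,0,0.097,-0.219,0,1],
  ],
)

```text
t: 19.38
eef_pos: [0.5618, -0.0258, 0.2045]
eef_rot: [0.654, 0.756, 0.0, 0.0]
force: [1.4, 0.0, 0.1]
width: 0.001
```

```bash
python3 -c "
from h import *
rep(0); im,d=shot('side','side8')
cv2.imwrite('pics/c8.png',cv2.resize(im[150:350,180:400],None,fx=2.5,fy=2.5,interpolation=cv2.INTER_CUBIC)[...,::-1])"
```

```text
t 19.38 ring off cab mm -58.6 -79.6 u 17.5 yaw 98.28 tilt [0.     0.0001] F cab 1.4 -0.2 0.1 M [ 0.   -0.09 -0.03] w 0.001
```

View pics/c8.png

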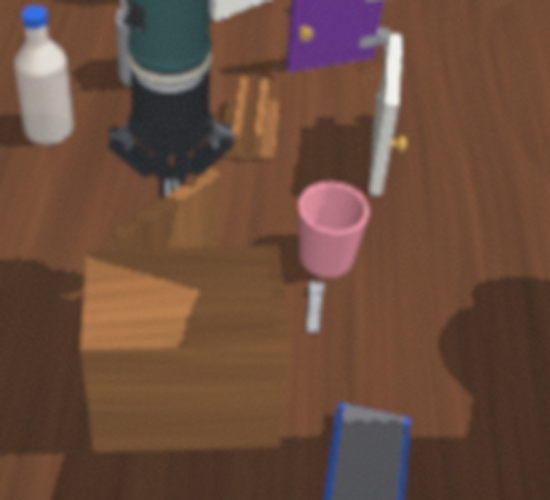

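arm_command(
  rows=[
    [0,0,0,0.012,-0.015,0,1],
    [0,0,0,0.025,-0.03,0,1],
    [0,0,0,0.038,-0.045,0,1],
    [0,0,0,0.053,-0.06,0,1],
    [0,0,0,0.067,-0.071,0,1],
    [0,0,0,0.081,-0.082,0,1],
    [0,0,0,0.095,-0.092,0,1],
    [0,0,0,0.109,-0.102,0,1],
    [0,0,0,0.122,-0.111,0,1],
    [0,0,0,0.135,-0.119,0,1],
    [0,0,0,0.147,-0.127,0,1],
    [0,0,0,0.158,-0.134,0,1],
  ],
)

```text
t: 20.43
eef_pos: [0.5308, 0.0017, 0.2045]
eef_rot: [0.654, 0.756, -0.0, 0.0]
force: [0.2, -0.1, 0.1]
width: 0.001
```

arm_command(
  rows=[
    [0,0,0,0.009,-0.005,0,1],
    [0,0,0,0.018,-0.01,0,1],
    [0,0,0,0.027,-0.014,0,1],
    [0,0,0,0.036,-0.018,0,1],
    [0,0,0,0.045,-0.021,0,1],
    [0,0,0,0.054,-0.025,0,1],
    [0,0,0,0.063,-0.028,0,1],
    [0,0,0,0.072,-0.031,0,1],
    [0,0,0,0.08,-0.034,0,1],
    [0,0,0,0.088,-0.037,0,1],
    [0,0,0,0.096,-0.04,0,1],
    [0,0,0,0.1,-0.041,0,1],
  ],
)

```text
t: 21.43
eef_pos: [0.5199, 0.0203, 0.2045]
eef_rot: [0.654, 0.756, -0.0, -0.0]
force: [0.7, 0.0, 0.1]
width: -0.002
```

```bash
python3 -c "
from h import *
rep(0)"
```

```text
t 21.43 ring off cab mm -93.4 -28.0 u 17.5 yaw 98.29 tilt [ 0.     -0.0001] F cab 0.7 -0.1 0.1 M [-0.03  0.05 -0.  ] w -0.002
```

arm_command(
  rows=[
    [0,0,0,0.005,-0.001,0,1],
    [0,0,0,0.01,-0.002,0,1],
    [0,0,0,0.015,-0.003,0,1],
    [0,0,0,0.02,-0.005,0,1],
    [0,0,0,0.025,-0.006,0,1],
    [0,0,0,0.03,-0.007,0,1],
    [0,0,0,0.035,-0.008,0,1],
    [0,0,0,0.04,-0.009,0,1],
    [0,0,0,0.044,-0.01,0,1],
    [0,0,0,0.048,-0.01,0,1],
    [0,0,0,0.05,-0.01,0,1],
    [0,0,0,0.05,-0.01,0,1],
  ],
)

```text
t: 22.43
eef_pos: [0.5165, 0.0298, 0.2045]
eef_rot: [0.654, 0.756, -0.0, -0.0]
force: [-0.1, 0.4, 0.0]
width: 0.001
```

```bash
python3 -c "
from h import *
rep(0); im,d=shot('side','side9');im2,_=shot('top','top9')
r=lambda x:cv2.resize(x,(400,400),interpolation=cv2.INTER_CUBIC)
cv2.imwrite('pics/c9.png',np.hstack([r(im[150:350,180:380]),r(im2[130:230,130:230])])[...,::-1])"
```

```text
t 22.43 ring off cab mm -95.4 -18.1 u 17.5 yaw 98.29 tilt [ 0.     -0.0001] F cab -0.0 0.4 0.0 M [-0.01  0.    0.03] w 0.001
```

View pics/c9.png

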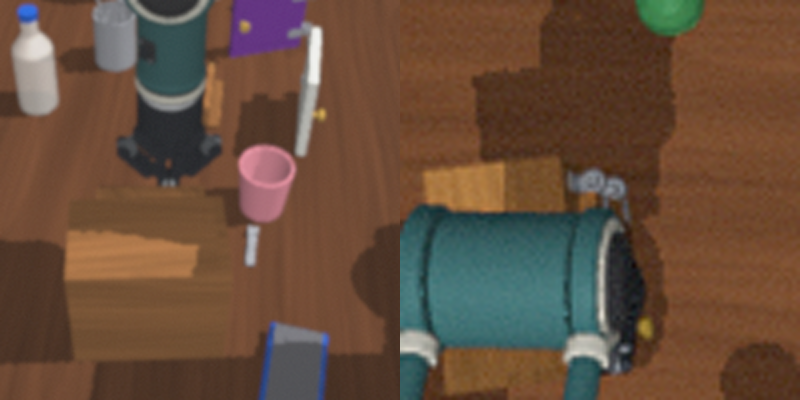

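arm_command(
  rows=[
    [0,0,0,0.004,0,0,1],
    [0,0,0,0.008,0,0,1],
    [0,0,0,0.011,0,0,1],
    [0,0,0,0.011,0,0,1],
  ],
)

```text
t: 22.87
eef_pos: [0.5162, 0.0319, 0.2045]
eef_rot: [0.654, 0.756, -0.0, 0.0]
force: [-1.0, -0.1, 0.3]
width: 0.0
```

```bash
python3 -c "
from h import *
rep(0)"
```

```text
t 22.87 ring off cab mm -95.3 -16.0 u 17.5 yaw 98.29 tilt [-0.0001 -0.0001] F cab -1.0 0.0 0.3 M [-0.01  0.06  0.03] w 0.0
```

arm_command(
  rows=[
    [0,0,0,0.004,0,0,1],
    [0,0,0,0.008,0,0,1],
    [0,0,0,0.01,0,0,1],
    [0,0,0,0.01,0,0,1],
  ],
)

```text
t: 23.2
eef_pos: [0.5162, 0.0324, 0.2045]
eef_rot: [0.654, 0.757, -0.001, 0.001]
force: [0.3, -7.1, -0.1]
width: -0.001
```

```bash
python3 -c "
from h import *
rep(0)"
```

```text
t 23.2 ring off cab mm -95.3 -15.5 u 17.5 yaw 98.32 tilt [-0.0034  0.    ] F cab -0.7 -7.1 -0.1 M [-1.21 -0.09 -0.02] w -0.001
```

arm_command(
  rows=[
    [0,0,0,-0.008,0,0,1],
    [0,0,0,-0.016,0,0,1],
    [0,0,0,-0.03,0,0,1],
    [0,0,0,-0.06,0,0,1],
    [0,0,0,-0.1,0,0,1],
    [0,0,0,-0.15,0,-0.05,1],
    [0,0,0,-0.15,0,-0.2,1],
    [0,0,0,-0.15,0,-0.4,1],
    [0,0,0,-0.3,0,-0.5,1],
    [0,0,0,-0.5,0,-0.5,1],
    [0,0,0,-0.7,0,-0.5,1],
    [0,0,0,-0.8,0,-0.5,1],
  ],
)

```text
t: 24.2
eef_pos: [0.5398, -0.1289, 0.3067]
eef_rot: [0.655, 0.756, 0.0, 0.002]
force: [0.3, 0.0, -0.1]
width: 0.003
```

```bash
python3 -c "
from h import *
rep(0); im,d=shot('side','sideA');im2,d2=shot('top','topA')
r=lambda x:cv2.resize(x,(400,400),interpolation=cv2.INTER_CUBIC)
cv2.imwrite('pics/cA.png',np.hstack([r(im[150:350,180:380]),r(im2[130:230,130:230])])[...,::-1])
W=world('top',d2); q=(W[...,:2]-P0)@np.c_[ex,ey]*1000-[4.4,1.4]; z=W[...,2]*1000
m=(q[...,0]<-15)&(q[...,0]>-140)&(abs(q[...,1])<11)&(z>152)&(z<180)
print(m.sum(),np.median(z[m])); A=q[m]; p=np.polyfit(A[:,0],A[:,1],1); print('angle',np.degrees(np.arctan(p[0])),'y at hinge',p[1])
m=(abs(q[...,0])<16)&(abs(q[...,1])<12)&(z>100)&(z<160); print(np.median(z[m]))
"
```

```text
t 24.2 ring off cab mm -95.2 -178.5 u 119.7 yaw 98.19 tilt [-0.0033  0.0029] F cab 0.3 -0.0 -0.1 M [-0.03  0.   -0.01] w 0.003
182 161.66942129221474
angle 0.24866609332913434 y at hinge -1.3432885666198595
134.43191259575676
```

View pics/cA.png

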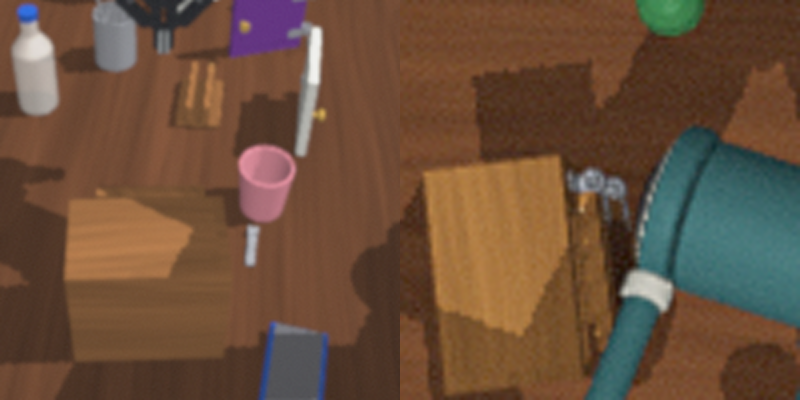

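```bash
python3 -c "
from workcell import robot
print(robot.job_done())"
```

```text
the job is handed in; nothing more can be done
None
```

The door is hung on both hinge pins and swung shut. I handed the job in at about 24 s, with the gripper well clear of everything.

- **Finding the pins:** I felt for them with the lower knuckle from the side and from the front, at about 5 N and 3.5 N. They stood about 4 mm off nominal along cabinet x and 1.4 mm along y.
- **Seating:** With the door standing 90° open, it slid down until the knuckles met the shoulders. The underside was then at about 15 mm, the seated height, with about 8 N of contact force.
- **Closing:** I let go of the seated door while it was still open, then pushed it shut with the closed fingers. It met the stop strip at about 7 N. That was one of the highest force readings I saw, against the 30 N limit. Readings came only at the end of each move, so a short spike in between would not have shown.
- **Last checks:** From the top camera the shut door is 0.25° from parallel to the cabinet. The panel top read 162 mm and the upper knuckle 134 mm, against about 165 and 136 mm expected. I put that 2–3 mm down to camera error. In the last side view the cup, bottle and the rest look unmoved, but I judged that by eye.

On the way to the rack I sent one move in the wrong direction, through empty space, and then corrected it.

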